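Load the polarimeter

ROBOT

A 7-joint arm with a two-finger parallel gripper is mounted at the origin on the work surface. World frame = base frame: x ahead of the robot, y to its left, z up, the work surface at z = 0. Lengths are in mm, angles in rad, forces in N, time in s.
With the tool pointing down it reaches from about 350 to 900 mm from the base axis. Payload 7.2 kg.
Tool frame: the origin (TCP) lies between the finger pads; the fingertips stand 22 mm ahead of it and the grasp point (between the pads) lies 3 mm ahead of it (env.nose_length is the distance from the TCP to the fingertips, in mm); z points along the fingers, y is the direction in which the jaws open and shut (so a half turn about z gives the same grasp; the last joint's range is limited). The gripper opens to 85 mm and grips with 20 to 120 N. Pads are 22 mm wide; open, the fingers measure 114 mm over their backs; the gripper's body (76 mm by 85 mm) begins 54 mm behind the grasp point. The pads swing forward as they close: fully open they stand 13 mm farther back than shut.
Start: joints at [1.032, 0.411, -0.013, 1.596, 0.006, 1.134, -0.082], TCP at [283.489, -557.012, 253.297] pointing down, gripper open.
Joint ranges: [-2.95, 2.95], [-0.29, 1.99], [-1.47, 1.44], [0.14, 2.54], [-1.03, 4.17], [0.13, 1.85], [-2.86, 2.86]. Speed limits (rad/s): [2.39, 2.39, 3.01, 3.01, 3.14, 3.14, 3.14].

INTERFACE

Orientations are given as a unit quaternion [w, x, y, z].
In Python, from workcell import env gives the robot as it stands.
- The arm moves only by the shell command python3 -m crank 'ROWS' [OPENING] [FORCE]. ROWS is JSON, a list that holds one entry, the list of rows, each a list of 4 numbers: the shift along the tool's x, y, z in cm, then the turn about the tool's z in degrees. In form: [[[dx, dy, dz, twist], ...]]. A call has 1 to 12 rows; each row is the pose to reach, as a shift and turn from the pose commanded when the call began, along the tool's axes at that moment; what a row does not reach only later rows make up. A row lasts 1/12 s, in which the tool goes at most 41.7 mm and 7.16 degrees, less where a joint would pass 70% of its speed; a pose out of reach is approached as far as the arm can. A call with a gripper value outside its range is refused whole. OPENING is the opening, from -1 (shut) to 1 (fully open), so that 0 is half open, set as the call begins (- or left out, the last holds). The fingers move at their own pace and stop on an object; FORCE is the grip in N (left out, the last holds). Time passes only in rows, so rows that repeat a pose let the fingers close. It gives the time, the measured TCP pose, the force and the opening at its end, in the units of the state.
- env.get_state(): the state, without advancing time (a new reading comes with each control period).
- env.camera(name): name is "scene" or "top" or "wrist"; returns a dict with "color" (420x560x3 uint8, blue, green, red), "camera_matrix" (3x3 intrinsics, pixels), "T" (4x4, takes a point from camera to world coordinates); the wrist camera has in their place "hand_eye" (4x4, takes a point from camera to tool coordinates, whose origin is the TCP and whose axes are the flange's). Camera axes: x right, y down, z forward; pixel columns grow to the right and rows downward; lengths in mm; the calibration is good to about 2 mm. A picture is of the moment at which its call begins: read the wrist's pose just before it. There is no depth.
- env.hand_in(): hands the job in, once; it reports no verdict.
Trained networks look in the newest picture that a camera, given by its name, has taken for a name from the list of things; names that differ only in an ending like _2 or _b are one class to them, and where a whole thing is asked for, a point or a joint stands for the part that bears it (a point fixed in the world has none). Each returns a list of dicts, best first, with "p" (0 to 1); they miss things now and then, are a little off and sometimes report something else, mostly with a low value. They report only what shows in the picture. A call takes as long as a camera call. They do not tell look-alikes from the thing itself.
- env.spot_in(target, camera): "xyz" ([x, y, z] in mm, in world coordinates, good to about 4 mm: the middle of the surface that is visible of it).
- env.trace(target, camera): "pixels" (420x560 bool, what is visible of it).
The state is a dict: "clock": time; "joint_positions": joint angles; "joint_velocities": joint speeds; "effort": joint torques, N m; "position": TCP position; "eef_rot": TCP orientation; "force": force on the tool from outside, world axes, zero at the start; "moment": the same for the moment, N m; "width": finger opening in mm.
Only numpy, scipy, OpenCV 4.12 (cv2) and the standard library are available. Lean on these libraries where they do the work, as an engineer would, in place of code of your own. Each camera call takes 0.05 s, during which the arm holds its last target.

TASK

Take the amber sample tube from its stand, lay it in the V-trough of the polarimeter's open chamber and slide it along the trough, in under the light hood and past the sprung hold-down, until it is fully home against the hidden end stop. Feel for the stop and seat the tube on it with a light press, no more, as its thin end windows must not be strained. Then let go of the tube and close the chamber lid completely; leave the clear tube and everything else on the bench undisturbed.

Things in the scene. Friction and masses are not known exactly. Their poses are not given: they have to be found in the camera images.
- sample_tube: Round tube, 118 mm long: dark amber glass body, 20 mm diameter, between two steel end caps (30 mm diameter, 14 mm long); a 26 mm thick glass bulge lies 24 to 39 mm from the middle towards +y. 130 to 230 g. Origin: middle of the tube on its axis; own y runs along the tube. It may lie in the trough either way round. Starts in one of the stand's two places.
- clear_tube: The other tube, same shape and size but with a pale clear glass body, in the other place of the stand. Leave it there. Origin and axes as for sample_tube.
- polarimeter: Fixed white instrument, 480 mm long (own y), 240 mm deep (own x, + to the rear), 135 mm high; origin in the middle of its underside. The chamber opening in its top spans x -78 to +68 mm, y -75 to +125 mm. In it a 90 degree aluminium V-trough runs along y at x = -15 mm, bottom line 80 mm above the bench, faces rising 17 mm.
- trough_open (a point): Point on the axis that a seated tube has (101 mm above the bench, 21 mm above the trough's bottom line), midway along the chamber opening; axes as the polarimeter's: y along the trough, x across it to the rear. From here the hood's mouth is 100 mm towards -y, the chamber's other wall 100 mm towards +y. The faces of the trough are bare metal: a laid tube drags with 1 to 2.5 N when pushed.
- hood_mouth (a point): Point on a seated tube's axis at the mouth of the light hood, where the trough runs on under the instrument's top (underside 12 mm above a seated tube). 22 mm inside, a sprung nylon hold-down bears on the tube with about 2.5 N, so the drag rises to 4 to 8 N from there on. Beyond it, out of sight, the adjustable end stop ends the trough, flat and square to it.
- stop_range (a point): Middle of the range in which the adjustable end stop's face may stand, on a seated tube's axis, 45 mm inside the hood's mouth; axes as the polarimeter's. The face stands anywhere from 6 mm this side (+y) to 6 mm beyond (-y) and is not measured: find it by feel, as the rise of resistance above the drag. More than 15 N of the tube on the stop strains the tube's windows.
- tube_stand: Wooden stand, 200 mm by 130 mm, fixed; origin in the middle of its underside. Two tubes lie side by side along its own y, at x = -46 and +46 mm, each on two V-notches under its end caps, axis 46 mm above the bench; the stand's base board is 8 mm thick, free below the glass body.
- lid (a joint): Angle of the chamber lid (rad): 0 closed, 1.58 to 1.75 (standing up, open) at the start. A stiff hinge: it stays where it is left, and closing it takes 2 to 3 N at its edge.
- lid_edge (a point): Middle of the lid's free edge, on its outer face. The lid is a white plate 214 mm wide (along the polarimeter's y), 150 mm from hinge to edge, 7 mm thick, with a black finger tab 60 mm wide reaching 18 mm beyond the edge. Closed, its outer face is 142 mm above the bench; opening, the edge swings up and to the rear, open it stands up to 305 mm.
- lid_hinge (a point): Middle of the lid's hinge line, at x = +72, y = +25 mm of the polarimeter, 135 mm above the bench; axes as the polarimeter's, the hinge line runs along y and the lid's plate runs from it towards -x when closed.
- extract_bottle: Reagent bottle with dark contents and blue cap, 70 mm diameter, 127 mm high; origin under its middle. Leave it.
- water_bottle: Reagent bottle with clear contents and blue cap, 70 mm diameter, 127 mm high; origin under its middle. Leave it.
- beaker: Glass beaker, 68 mm diameter, 85 mm high; origin under its middle. Leave it.
- funnel: White plastic funnel standing mouth down, 72 mm diameter, 60 mm high; origin under its middle. Leave it.
- vial: Small amber vial, 28 mm diameter, 50 mm high; origin under its middle. Leave it.
- spatula: Thin steel lab spatula lying flat, 190 mm long; origin under its middle. Leave it.
- dish: White porcelain dish, 90 mm diameter, 15 mm high; origin under its middle. Leave it.
Mind the look-alikes: they are no part of the job. Leave any purple or yellow look-alike of the sample_tube alone.

How it is judged (in metres and radians):
On the way, in this order (a step that is already met when the one before it is completed fails the run):
1. the sample tube lies down in the V-trough, not yet home (x of sample_tube in the frame of trough_open between -0.002 and 0.002 m and z of sample_tube in the frame of trough_open between -0.003 and 0.002 m and angle between the y axis of sample_tube and the y axis of trough_open, either way round below 0.035 rad and contact force between sample_tube and polarimeter above 0.3 N and y of sample_tube in the frame of trough_open above -0.05 m), for 0.1 s.
2. the tube has been slid home and pressed lightly (over 1 N) on the end stop, with the lid still open (x of sample_tube in the frame of trough_open between -0.002 and 0.002 m and z of sample_tube in the frame of trough_open between -0.003 and 0.002 m and angle between the y axis of sample_tube and the y axis of trough_open, either way round below 0.035 rad and distance between sample_tube and end_stop_c0 below 0.0645 m and contact force between sample_tube and end_stop_c0 above 1 N and value of joint lid above 1 rad), for 0.1 s.
At the end, for the whole second after the job is handed in: The sample tube lies at rest in the V-trough (within 2 mm of its axis and 2 degrees) with its leading end within 1.5 mm of the end stop's face, and the chamber lid is closed (within 0.04 rad) (x of sample_tube in the frame of trough_open between -0.002 and 0.002 m and z of sample_tube in the frame of trough_open between -0.003 and 0.002 m and angle between the y axis of sample_tube and the y axis of trough_open, either way round below 0.035 rad and distance between sample_tube and end_stop_c0 below 0.0645 m and value of joint lid below 0.04 rad and linear speed of sample_tube below 0.01 m/s); the robot touches nothing.
It fails at once if the tube is pressed on the end stop with more than 15 N (contact force between sample_tube and end_stop_c0 above 15 N).
It fails at once if the clear tube or another bystander is moved by more than 15 mm (distance of any of clear_tube, extract_bottle, water_bottle, beaker, funnel, vial, spatula, dish from where it was at the start of the episode above 0.015 m).
It also fails if it takes over 72 s, if anything falls off the work surface, if the arm or the gripper's body presses on something with over 40 N, if the wrist force passes 120 N, or if a joint passes its speed limit or range.

## Working session

There is one attempt and no reset: what is moved stays moved. The work goes in short steps, Python scripts to look and compute and a shell command to move; the robot and the scene stay as the last step left them, time stands still between calls to the robot, and variables do not carry over. Pictures are saved under pics/ and viewed, and the job is handed in when it is done.

```bash
ls; mkdir -p pics
python3 - <<'E'
from workcell import env
import cv2
s=env.get_state();print(s)
for n in ["scene","top","wrist"]:
    c=env.camera(n);cv2.imwrite(f"pics/{n}0.png",c["color"]);print(n,c["camera_matrix"].round(1).tolist(),c.get("T",c.get("hand_eye")).round(3).tolist())
    for t in ["sample_tube","clear_tube","polarimeter","tube_stand","lid","lid_edge","lid_hinge","trough_open","hood_mouth"]:
        try:
            print(n,t,[(round(d["p"],2),[round(v) for v in d["xyz"]]) for d in env.spot_in(t,n)])
        except Exception as e: print(t,e)
E
```

```text
pics
{'clock': 0.0, 'joint_positions': array([ 1.03177577,  0.4118777 , -0.01272252,  1.59707415,  0.00560216,
        1.13428248, -0.08219496]), 'joint_velocities': array([ 5.09749776e-04, -2.64950263e-05, -1.11493941e-03,  4.51271829e-04,
       -1.79090691e-04, -1.38321768e-03, -2.74793802e-04]), 'effort': array([-2.90405196e-04, -6.00621414e+01,  6.82424381e-01, -2.99411041e+01,
        1.39130320e-02,  1.05354167e-02, -7.54689495e-05]), 'position': array([ 283.26722885, -556.59446527,  252.45448835]), 'eef_rot': array([-7.65926661e-04,  9.72413708e-01,  2.33261519e-01, -2.41240169e-04]), 'force': array([-0.47435989,  0.21543803,  0.25290172]), 'moment': array([ 0.0011407 , -0.05941493,  0.01906113]), 'width': 85.26274688569731}
scene [[461.2, 0.0, 275.2], [0.0, 461.2, 209.8], [0.0, 0.0, 1.0]] [[-0.064, 0.858, -0.509, 1214.714], [0.998, 0.058, -0.027, 70.923], [0.006, -0.51, -0.86, 1294.997], [0.0, 0.0, 0.0, 1.0]]
scene sample_tube [(0.81, [298, 531, 26]), (0.79, [217, 279, 24]), (0.78, [721, 460, 28]), (0.76, [522, 485, 24]), (0.63, [516, 306, 59])]
scene clear_tube [(0.65, [430
[... 814 characters left out ...]
[424, 315, 54]), (0.56, [532, -99, 132]), (0.55, [711, 309, 85])]
top tube_stand [(0.76, [465, 302, 7])]
top lid [(0.77, [619, -64, 229])]
top lid_edge [(0.92, [618, -69, 224])]
top lid_hinge [(0.55, [536, -94, 132])]
top trough_open [(0.79, [534, -92, 133])]
top hood_mouth [(0.67, [532, -93, 136])]
wrist [[300.5, 0.0, 281.0], [0.0, 300.5, 213.0], [0.0, 0.0, 1.0]] [[-0.001, -0.951, -0.31, 80.338], [1.0, -0.001, 0.0, -0.79], [-0.001, -0.31, 0.951, -118.686], [0.0, 0.0, 0.0, 1.0]]
wrist sample_tube [(0.66, [282, -424, 8])]
wrist clear_tube []
wrist polarimeter []
wrist tube_stand []
wrist lid []
wrist lid_edge [(0.19, [281, -419, 8])]
wrist lid_hinge []
wrist trough_open []
wrist hood_mouth []
```

View pics/scene0.png

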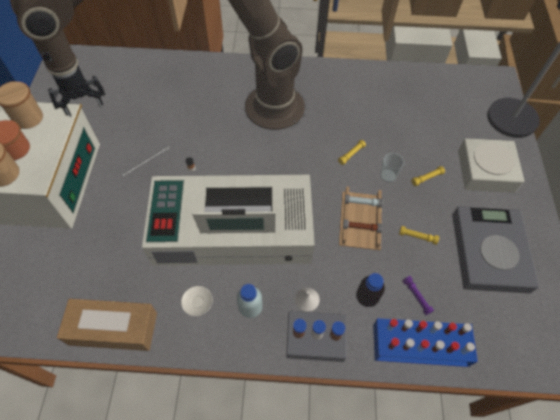

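View pics/top0.png

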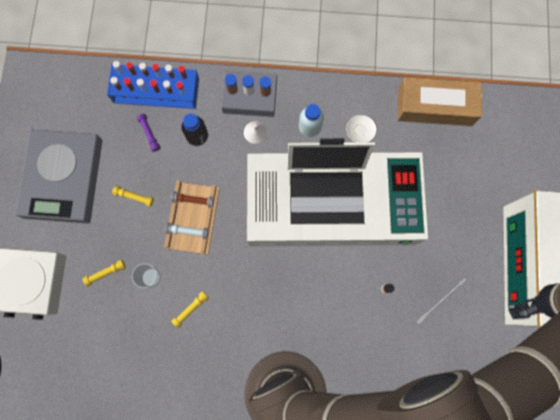

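The top picture shows the stand with the amber tube at (193,198) and the clear tube at (187,230). The instrument is at (335,197), with its lid up at the rear (330,157). The purple (148,132) and yellow (132,196), (103,272), (190,310) tubes are look-alikes and don't count. The sample tube fits the dark amber one on the stand. I'll enlarge to confirm that and to measure.

Run:
```python
import cv2
t=cv2.imread("pics/top0.png")
a=t[140:255,235:435];cv2.imwrite("pics/a.png",cv2.resize(a,None,fx=4,fy=4,interpolation=cv2.INTER_CUBIC))
a=t[170:260,150:250];cv2.imwrite("pics/b.png",cv2.resize(a,None,fx=6,fy=6,interpolation=cv2.INTER_CUBIC))
s=cv2.imread("pics/scene0.png")
a=s[170:265,140:320];cv2.imwrite("pics/c.png",cv2.resize(a,None,fx=4,fy=4,interpolation=cv2.INTER_CUBIC))
a=s[180:255,330:390];cv2.imwrite("pics/d.png",cv2.resize(a,None,fx=8,fy=8,interpolation=cv2.INTER_CUBIC))
```

```text
(no output)
```

View pics/a.png

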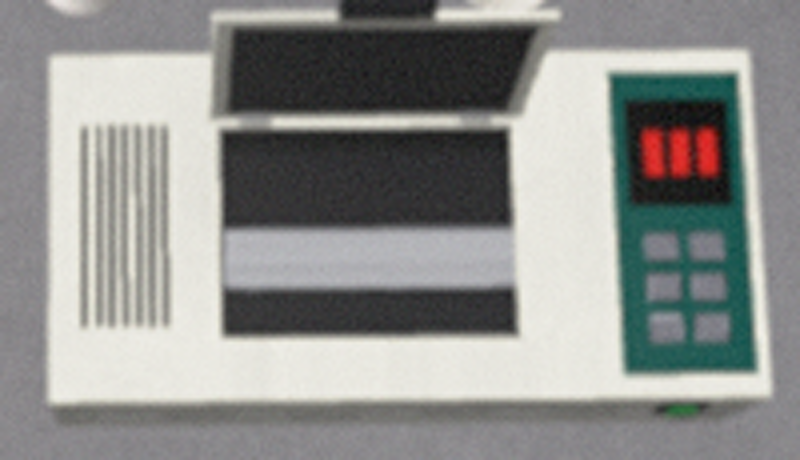

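View pics/b.png

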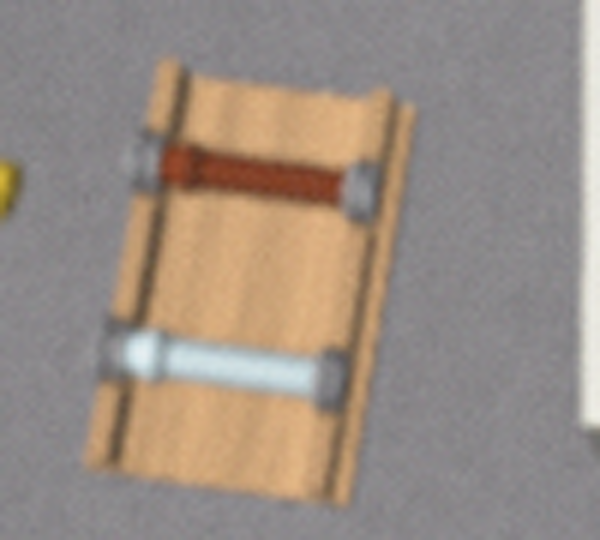

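View pics/c.png

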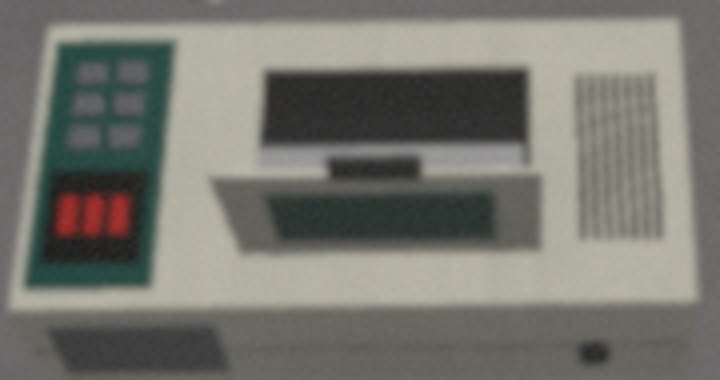

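View pics/d.png

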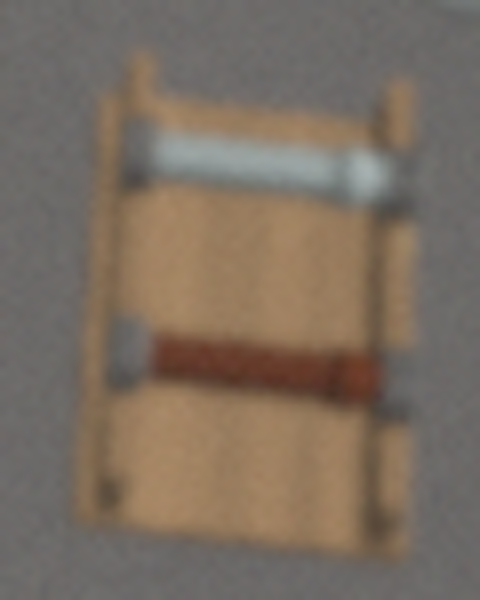

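The crops confirm it: the dark amber tube is at top (193,198), with its bulge towards +y, and the clear one is at (187,230). Next I fit both poses from the corners.

```bash
cat > h.py <<'E'
import numpy as np,cv2
from scipy.optimize import least_squares
from workcell import env
def cams():
    return {n:env.camera(n) for n in ("top","scene")}
def proj(c,P):
    T=c["T"];R=T[:3,:3];p=(np.atleast_2d(P)-T[:3,3])@R
    q=p@c["camera_matrix"].T;return q[:,:2]/q[:,2:]
def loc(p,L):
    x,y,a=p;c,s=np.cos(a),np.sin(a);L=np.atleast_2d(np.array(L,float))
    return np.c_[x+c*L[:,0]-s*L[:,1],y+s*L[:,0]+c*L[:,1],L[:,2]]
def fit(obs,p0):  # obs: list (cam, L, px)
    f=lambda p:np.concatenate([(proj(c,loc(p,L))-px).ravel() for c,L,px in obs])
    r=least_squares(f,p0,loss="soft_l1");return r.x,f(r.x)
E
python3 - <<'E'
from h import *
C=cams()
un=lambda u,k,o:(np.array(u,float)+.5)/k-.5+np.array(o)
Lt=[(-78,125,135),(-78,-75,135),(68,-75,135),(68,125,135),(-120,240,135),(-120,-240,135),(120,-240,135),(120,240,135)]
pt=un([(223,335),(517,334),(509,129),(222,130),(48,405),(772,400),(748,48),(50,57)],4,(235,140))
Ls=[(-120,-240,135),(-120,240,135),(120,240,135),(120,-240,135),(-78,-75,135),(-78,125,135)]
ps=un([(48,25),(681,18),(698,300),(10,308),(265,72),(528,70)],4,(140,170))
for o in ([(C["top"],Lt,pt)],[(C["scene"],Ls,ps)],[(C["top"],Lt,pt),(C["scene"],Ls,ps)]):
    x,r=fit(o,[600,-95,0]);print("pol",x.round(3),r.round(1).tolist())
    print(" trough_open, hood, stop",loc(x,[(-15,25,101),(-15,-75,101),(-15,-120,101)]).round(1).tolist())
L=[(0,52,46),(0,-52,46)]
tt=un([(145,160),(361,190)],6,(150,170)); ss=un([(398,385),(130,350)],8,(330,180))
for o in ([(C["top"],L,tt)],[(C["scene"],L,ss)],[(C["top"],L,tt),(C["scene"],L,ss)]):
    x,r=fit(o,[516,306,0]);print("tube",x.round(3),r.round(1).tolist())
L=[(0,52,46),(0,-52,46)]
tt=un([(113,345),(333,378)],6,(150,170)); ss=un([(395,180),(140,150)],8,(330,180))
x,r=fit([(C["top"],L,tt),(C["scene"],L,ss)],[430,306,0]);print("clear",x.round(3),r.round(1).tolist())
from scipy.spatial.transform import Rotation as R
q=env.get_state()["eef_rot"];print(R.from_quat(q[[1,2,3,0]]).as_matrix().round(3))
E
```

```text
pol [ 5.36151e+02 -9.66610e+01  8.20000e-02] [-0.5, 1.1, 0.9, 0.8, 0.6, -0.8, -1.0, -0.4, 0.2, -0.4, -0.1, -0.7, -0.0, 0.7, -0.1, -0.1]
 trough_open, hood, stop [[519.1, -73.0, 101.0], [527.4, -172.6, 101.0], [531.1, -217.5, 101.0]]
pol [ 5.34934e+02 -9.81320e+01  8.10000e-02] [0.6, 0.2, -0.5, 0.3, -0.0, 0.2, -0.2, 0.4, -0.3, -0.6, 0.4, -0.8]
 trough_open, hood, stop [[518.0, -74.4, 101.0], [526.0, -174.1, 101.0], [529.7, -219.0, 101.0]]
pol [ 5.3573e+02 -9.7233e+01  8.2000e-02] [-0.3, 1.3, 1.1, 0.9, 0.8, -0.6, -0.8, -0.3, 0.4, -0.2, 0.1, -0.5, 0.2, 0.9, 0.1, 0.0, 0.8, 0.5, -0.2, 0.5, 0.3, 0.5, 0.1, 0.7, -0.1, -0.4, 0.7, -0.6]
 trough_open, hood, stop [[518.7, -73.5, 101.0], [526.9, -173.2, 101.0], [530.6, -218.1, 101.0]]
tube [ 5.17749e+02  3.06657e+02 -6.70000e-02] [0.2, 0.0, -0.2, -0.0]
tube [ 5.14048e+02  3.04836e+02 -8.20000e-02] [0.1, 0.0, -0.1, -0.0]
tube [ 5.16212e+02  3.05695e+02 -7.20000e-02] [0.5, 0.5, 0.1, 0.6, 0.4, 0.5, 0.2, 0.8]
clear [ 4.24888e+02  3.10260e+02 -7.30000e-02] [0.6, 0.8, -0.0, 0.6, 0.8, 1.0, -0.1, 0.8]
[[ 0.891  0.454 -0.   ]
 [ 0.454 -0.891  0.   ]
 [-0.    -0.    -1.   ]]
```

```bash
cat >> h.py <<'E'
from scipy.spatial.transform import Rotation as Ro
def rot(s=None):
    q=(s or env.get_state())["eef_rot"];return Ro.from_quat(q[[1,2,3,0]]).as_matrix()
def go(xyz,yaw_y=None):
    "shift (cm, tool axes) + twist to bring TCP to xyz with tool y heading yaw_y (deg)"
    s=env.get_state();R=rot(s);d=R.T@(np.array(xyz)-s["position"])/10
    h=np.degrees(np.arctan2(R[1,1],R[0,1]));tw=0 if yaw_y is None else -((yaw_y-h+180)%360-180)
    print("t",round(s["clock"],2),"pos",s["position"].round(1),"heading",h.round(2),"tilt",R[:,2].round(4),"F",s["force"].round(1),"w",round(s["width"],1))
    print("MOVE",d.round(2).tolist(),"twist",round(tw,2))
E
python3 - <<'E'
from h import *
print(env.nose_length); go([517,315,200],-4.1)
E
```

```text
22.0
t 1.6 pos [ 283.5 -557.   253.3] heading -63.02 tilt [-0.e+00  1.e-04 -1.e+00] F [-0.1  0.1 -0.4] w 85.8
MOVE [60.37, -67.12, 5.33] twist -58.92
```

```bash
python3 -m crank '[[[60.4,-67.1,0,-59],[60.4,-67.1,0,-59],[60.4,-67.1,0,-59],[60.4,-67.1,0,-59],[60.4,-67.1,0,-59],[60.4,-67.1,0,-59],[60.4,-67.1,0,-59],[60.4,-67.1,0,-59],[60.4,-67.1,0,-59],[60.4,-67.1,0,-59],[60.4,-67.1,0,-59],[60.4,-67.1,0,-59]]]' 0.2; python3 -c "
from h import *
go([517,315,200],-4.1)"
```

```text
clock: 2.6
position: [413.2, -72.2, 253.8]
eef_rot: [0.001, 0.732, 0.682, 0.0]
force: [1.3, -0.4, 0.8]
width: 51.3
t 2.6 pos [413.2 -72.2 253.8] heading -4.05 tilt [ 1.2e-03 -8.0e-04 -1.0e+00] F [ 1.3 -0.4  0.8] w 51.3
MOVE [39.36, 7.62, 5.36] twist 0.05
```

```bash
python3 -m crank '[[[39.4,7.6,5.4,0],[39.4,7.6,5.4,0],[39.4,7.6,5.4,0],[39.4,7.6,5.4,0],[39.4,7.6,5.4,0],[39.4,7.6,5.4,0],[39.4,7.6,5.4,0],[39.4,7.6,5.4,0],[39.4,7.6,5.4,0],[39.4,7.6,5.4,0],[39.4,7.6,5.4,0],[39.4,7.6,5.4,0]]]'
python3 - <<'E'
from h import *
go([517,315,200],-4.1)
s=env.get_state();c=env.camera("wrist");cv2.imwrite("pics/w1.png",c["color"])
T=np.eye(4);T[:3,:3]=rot(s);T[:3,3]=s["position"];c["T"]=T@c["hand_eye"]
np.savez("w1.npz",T=c["T"],K=c["camera_matrix"])
print(proj(c,loc([516,306,-.072],[(0,52,46),(0,-52,46),(0,0,46)])).round(1).tolist())
E
```

```text
clock: 3.6
position: [515.7, 315.7, 198.5]
eef_rot: [-0.001, 0.73, 0.683, -0.0]
force: [0.3, -0.3, 0.2]
width: 51.4
t 3.6 pos [515.7 315.7 198.5] heading -3.84 tilt [-1.5e-03  5.0e-04 -1.0e+00] F [ 0.3 -0.3  0.2] w 51.4
MOVE [-0.06, 0.13, -0.15] twist 0.26
[[282.3, 159.7], [281.7, 263.8], [281.9, 214.7]]
```

View pics/w1.png

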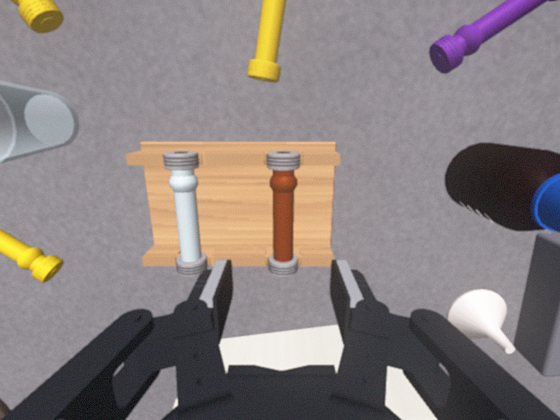

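The wrist view shows the amber tube centred between the fingers. Its body is at column 284, the far cap at row 161 and the near cap at row 264, within 2 px of prediction. The clear tube is at column 187, well clear. I descend now.

```bash
python3 -c "
from h import *
go([518,315,64.5],-4.1)"; python3 -m crank '[[[0,0.24,4,0.2],[0,0.24,8,0.2],[0,0.24,11,0.2],[0,0.24,13.4,0.2],[0,0.24,13.4,0.2],[0,0.24,13.4,0.2],[0,0.24,13.4,0.2]]]'
python3 - <<'E'
from h import *
go([518,315,64.5],-4.1)
E
```

```text
t 3.65 pos [516.1 313.8 198.7] heading -3.96 tilt [-1.e-03 -6.e-04 -1.e+00] F [-0.2 -0.1  0.1] w 51.0
MOVE [0.14, 0.19, 13.42] twist 0.14
clock: 4.23
position: [520.0, 313.2, 67.2]
eef_rot: [0.0, 0.733, 0.68, 0.001]
force: [0.2, -0.6, 0.2]
width: 51.6
t 4.23 pos [520.  313.2  67.2] heading -4.3 tilt [ 2.e-03  9.e-04 -1.e+00] F [ 0.2 -0.6  0.2] w 51.6
MOVE [0.17, -0.21, 0.27] twist -0.2
```

```bash
python3 -m crank '[[[0.1,-0.1,0.1,0],[0.1,-0.1,0.1,0],[0.1,-0.1,0.1,0]]]' ; python3 -m crank '[[[0,0,0,0],[0,0,0,0],[0,0,0,0],[0,0,0,0],[0,0,0,0],[0,0,0,0],[0,0,0,0],[0,0,0,0],[0,0,0,0]]]' -1 40; python3 -m crank '[[[0,0,-0.5,0],[0,0,-1,0],[0,0,-2,0],[0,0,-4,0],[0,0,-6,0],[0,0,-6,0]]]' ;python3 - <<'E'
from h import *
go([518,315,124],-4.1)
s=env.get_state();c=env.camera("wrist");cv2.imwrite("pics/w2.png",c["color"])
E
```

```text
clock: 4.48
position: [518.6, 314.9, 65.7]
eef_rot: [0.0, 0.733, 0.681, 0.001]
force: [0.4, 0.3, -0.2]
width: 51.5
clock: 5.23
position: [517.3, 314.7, 64.8]
eef_rot: [-0.0, 0.733, 0.681, -0.0]
force: [-3.2, -1.4, 5.3]
width: 18.4
clock: 5.73
position: [519.7, 316.1, 128.7]
eef_rot: [0.0, 0.733, 0.681, 0.003]
force: [0.5, 0.8, -1.2]
width: 18.2
t 5.73 pos [519.7 316.1 128.7] heading -4.23 tilt [ 0.0051  0.0034 -1.    ] F [ 0.5  0.8 -1.2] w 18.2
MOVE [-0.13, -0.16, 0.47] twist -0.13
```

View pics/w2.png

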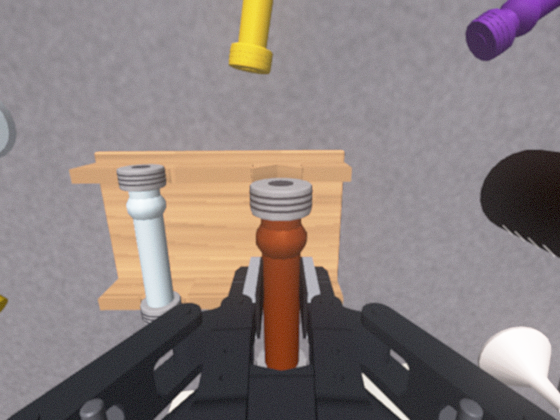

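```bash
python3 - <<'E'
from h import *
c=env.camera("wrist");T=np.linalg.inv(c["hand_eye"]);K=c["camera_matrix"]
for z in (14,18,22):
  for x in (46,50,54):
    p=T@[x,0,z,1];q=K@p[:3];print(x,z,(q[:2]/q[2]).round(1))
E
python3 - <<'E'
import cv2
t=cv2.imread("pics/w2.png")[160:400,200:360];cv2.imwrite("pics/w2b.png",cv2.resize(t,None,fx=2.5,fy=2.5,interpolation=cv2.INTER_CUBIC))
E
```

```text
46 14 [280.3 194.7]
50 14 [280.3 186.1]
54 14 [280.3 177.4]
46 18 [280.4 192.6]
50 18 [280.4 184.2]
54 18 [280.3 175.7]
46 22 [280.4 190.5]
50 22 [280.4 182.3]
54 22 [280.4 174. ]
```

View pics/w2b.png

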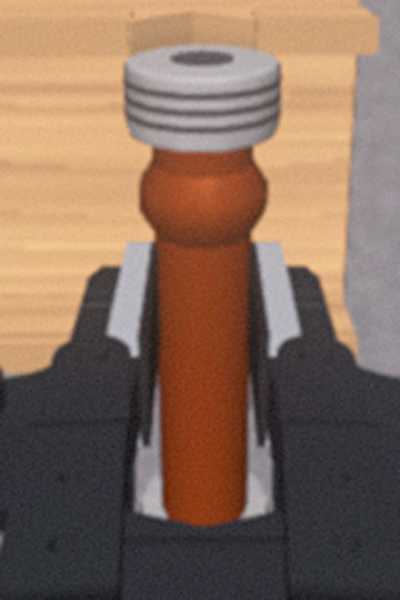

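Run:
```python
from h import *
p=[535.7,-97.2,.082];t=loc(p,[(-15,44,0)])[0];print(t)
go([t[0],t[1],230],4.7)
```

```text
[517.14644375 -54.57646717   0.        ]
t 5.83 pos [518.5 314.7 125.3] heading -4.24 tilt [ 1.9e-03  8.0e-04 -1.0e+00] F [-0.  -0.1 -1.9] w 18.4
MOVE [-36.82, 2.61, -10.5] twist -8.94
```

```bash
python3 -m crank '[[[0,0,-3.5,0],[0,0,-7,0],[-3,0.2,-10.4,-1],[-7,0.5,-10.4,-3],[-10.5,0.7,-10.4,-5],[-14,1,-10.4,-7],[-17.5,1.2,-10.4,-8.9],[-21,1.5,-10.4,-8.9],[-24.5,1.7,-10.4,-8.9],[-28,2,-10.4,-8.9],[-31.5,2.2,-10.4,-8.9],[-34,2.4,-10.4,-8.9]]]'; python3 -m crank '[[[-2,0.2,0,0],[-2.8,0.2,0,0],[-2.8,0.2,0,0],[-2.8,0.2,0,0]]]'
python3 - <<'E'
from h import *
go([517.1,-54.6,230],4.7)
s=env.get_state();c=env.camera("wrist");cv2.imwrite("pics/w3.png",c["color"])
T=np.eye(4);T[:3,:3]=rot(s);T[:3,3]=s["position"];c["T"]=T@c["hand_eye"]
print(proj(c,loc([535.7,-97.2,.082],[(-15,125,80),(-15,90,80),(-32,90,97),(2,90,97),(-78,125,135),(68,125,135)])).round(1).tolist())
c=env.camera("scene");cv2.imwrite("pics/s3.png",c["color"])
E
```

```text
clock: 6.83
position: [515.7, -30.3, 227.0]
eef_rot: [-0.0, 0.679, 0.734, -0.001]
force: [0.3, -0.7, -2.4]
width: 18.0
clock: 7.17
position: [520.7, -53.2, 227.6]
eef_rot: [-0.001, 0.678, 0.735, -0.0]
force: [0.6, 1.6, -1.2]
width: 18.5
t 7.17 pos [520.7 -53.2 227.6] heading 4.68 tilt [-0.0012  0.001  -1.    ] F [ 0.6  1.6 -1.2] w 18.5
MOVE [-0.11, -0.37, -0.24] twist -0.02
[[276.2, 115.8], [276.5, 157.6], [255.6, 160.4], [296.7, 160.3], [180.8, 116.0], [398.9, 115.8]]
```

View pics/w3.png

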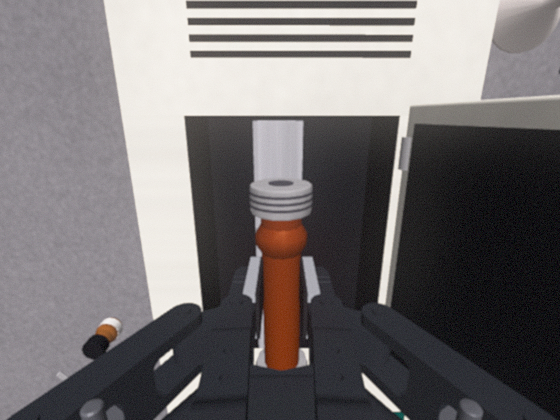

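View pics/s3.png

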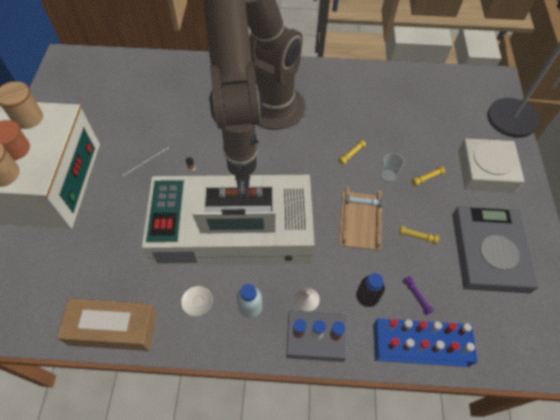

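Run:
```python
from h import *
t=cv2.imread("pics/w3.png");g=cv2.cvtColor(t,cv2.COLOR_BGR2GRAY)
for r in range(124,180,6):
    row=g[r-1:r+2].mean(0);b=np.where(row[230:320]>100)[0]+230
    print(r,b.min(),b.max(),(b.min()+b.max())/2)
cv2.imwrite("pics/w3b.png",cv2.resize(t[100:230,200:360],None,fx=5,fy=4,interpolation=cv2.INTER_CUBIC))
s=env.get_state();print(s["position"])
c=env.camera("wrist");H=c["hand_eye"]
# tool-plane: intersect pixel rays with trough rim height world97 -> tool z
R=rot(s);tz=s["position"][2]-97
for r,u in ((124,278),(160,278)):
    d=H[:3,:3]@np.linalg.solve(c["camera_matrix"],[u,r,1]);k=(tz-H[2,3])/d[2];print(r,(H[:3,3]+k*d).round(1))
```

```text
124 252 303 277.5
130 252 303 277.5
136 252 303 277.5
142 253 302 277.5
148 253 302 277.5
154 253 302 277.5
160 253 302 277.5
166 254 302 278.0
172 253 302 277.5
178 254 302 278.0
[520.95957522 -52.08875114 228.0559576 ]
124 [ 73.6  -1.9 131.1]
160 [ 45.   -2.  131.1]
```

View pics/w3b.png

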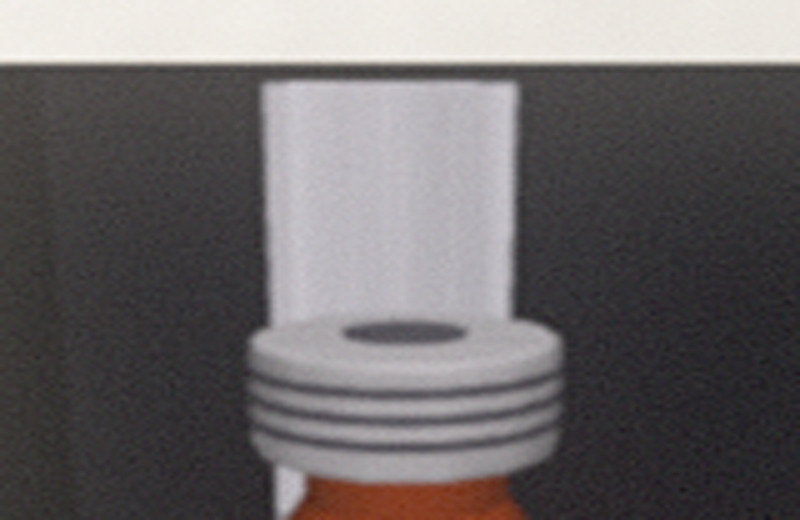

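The trough shows at columns 253–302 (middle 277.6) against the tool plane at 280.5, so I shift −2 mm in tool y and descend.

```bash
python3 -m crank '[[[0,-0.2,2,0],[0,-0.2,5,0],[0,-0.2,8,0],[0,-0.2,9.6,0],[0,-0.2,10,0],[0,-0.2,10,0],[0,-0.2,10,0]]]'
python3 - <<'E'
from h import *
go([517.1,-54.6,119.7],4.7)
s=env.get_state();c=env.camera("wrist");cv2.imwrite("pics/w4.png",c["color"][100:,160:400])
E
```

```text
clock: 7.9
position: [519.8, -53.3, 129.1]
eef_rot: [0.0, 0.677, 0.736, 0.0]
force: [-0.6, -0.3, -1.5]
width: 18.0
t 7.9 pos [519.8 -53.3 129.1] heading 4.75 tilt [ 1.1e-03  3.0e-04 -1.0e+00] F [-0.6 -0.3 -1.5] w 18.0
MOVE [-0.11, -0.28, 0.94] twist 0.05
```

View pics/w4.png

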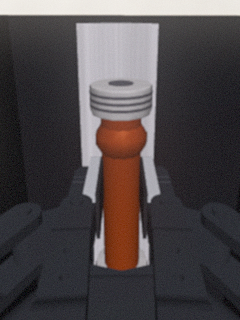

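Run:
```python
from h import *
g=cv2.cvtColor(cv2.imread("pics/w4.png"),cv2.COLOR_BGR2GRAY)
for r in (26,40,55,70,85,100):
    row=g[r-1:r+2].mean(0);b=np.where(row[40:200]>100)[0]+40+160
    print(r+100,b.min(),b.max(),(b.min()+b.max())/2)
```

```text
126 236 318 277.0
140 236 318 277.0
155 237 317 277.0
170 238 316 277.0
185 238 316 277.0
200 239 315 277.0
```

```bash
python3 -m crank '[[[0,-0.2,0.3,0],[0,-0.2,0.3,0],[0,-0.2,0.3,0],[0,-0.2,0.3,0]]]'
python3 - <<'E'
from h import *
go([517.1,-54.6,119.7],4.7)
s=env.get_state();c=env.camera("wrist")["color"];cv2.imwrite("pics/w5.png",c)
g=cv2.cvtColor(c,cv2.COLOR_BGR2GRAY)
for r in (126,140,155,170,):
    row=g[r-1:r+2].mean(0);b=np.where(row[200:360]>100)[0]+200
    print(r,b.min(),b.max(),(b.min()+b.max())/2)
for r in (188,192,196,200,205,210):
    row=g[r-1:r+2].astype(int).mean(0);print(r,np.argsort(-abs(np.diff(row[230:330])))[:6]+230)
cv2.imwrite("pics/w5b.png",cv2.resize(c[160:260,210:350],None,fx=5,fy=5,interpolation=cv2.INTER_CUBIC))
E
```

```text
clock: 8.28
position: [517.3, -54.6, 125.8]
eef_rot: [0.0, 0.678, 0.735, 0.0]
force: [0.4, -0.2, -1.7]
width: 17.9
t 8.28 pos [517.3 -54.6 125.8] heading 4.66 tilt [ 8.e-04 -3.e-04 -1.e+00] F [ 0.4 -0.2 -1.7] w 17.9
MOVE [-0.0, -0.02, 0.61] twist -0.04
126 240 324 282.0
140 240 323 281.5
155 241 323 282.0
170 242 322 282.0
188 [321 242 241 322 320 249]
192 [321 242 312 248 320 249]
196 [242 321 320 249 311 312]
200 [242 321 249 320 311 243]
205 [242 320 249 311 243 321]
210 [320 243 242 319 321 250]
```

View pics/w5b.png

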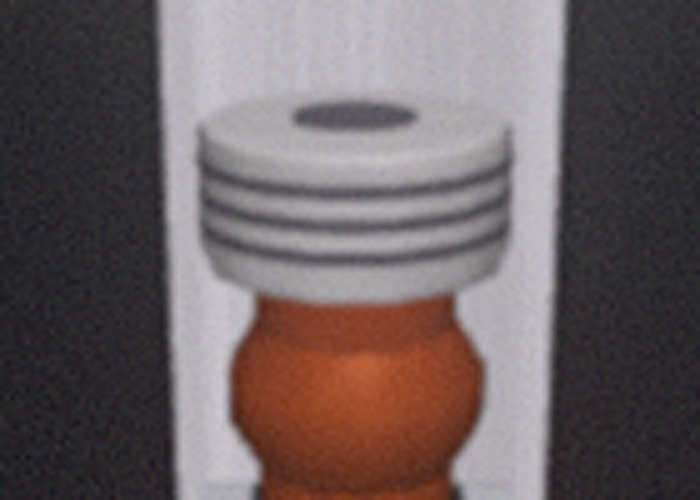

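Trough middle 281.8, cap middle 280.4: centred to about 0.7 mm. I lower gently.

```bash
python3 -m crank '[[[0,0.05,0.2,0],[0,0.05,0.3,0],[0,0.05,0.4,0],[0,0.05,0.4,0]]]'; python3 -m crank '[[[0,0,0.1,0],[0,0,0.1,0],[0,0,0.1,0]]]';python3 -m crank '[[[0,0,0.1,0],[0,0,0.1,0],[0,0,0.1,0]]]'
```

```text
clock: 8.67
position: [517.5, -54.4, 121.0]
eef_rot: [-0.0, 0.678, 0.735, -0.0]
force: [0.2, -1.1, -1.9]
width: 18.5
clock: 8.92
position: [517.7, -54.3, 120.3]
eef_rot: [0.0, 0.678, 0.735, 0.0]
force: [0.5, 0.4, -1.3]
width: 18.4
clock: 9.17
position: [517.9, -54.3, 120.0]
eef_rot: [0.0, 0.678, 0.735, 0.0]
force: [-2.8, 0.6, 7.0]
width: 18.2
```

```bash
python3 -m crank '[[[0,0,0,0],[0,0,0,0],[0,0,0,0],[0,0,0,0],[0,0,0,0],[0,0,0,0]]]' -0.3
python3 - <<'E'
from h import *
go([517.1,-54.6,119.7],4.7)
c=env.camera("wrist")["color"]
cv2.imwrite("pics/w6b.png",cv2.resize(c[120:400,160:400],None,fx=2.5,fy=2,interpolation=cv2.INTER_CUBIC))
g=cv2.cvtColor(c,cv2.COLOR_BGR2GRAY)
for r in (126,140,155,170,):
    row=g[r-1:r+2].mean(0);b=np.where(row[200:360]>100)[0]+200
    print(r,b.min(),b.max(),(b.min()+b.max())/2)
E
```

```text
clock: 9.67
position: [517.6, -54.4, 119.2]
eef_rot: [-0.0, 0.678, 0.735, -0.0]
force: [0.5, -0.2, 0.2]
width: 30.0
t 9.67 pos [517.6 -54.4 119.2] heading 4.68 tilt [-1.e-04  0.e+00 -1.e+00] F [ 0.5 -0.2  0.2] w 30.0
MOVE [-0.02, -0.06, -0.05] twist -0.02
126 237 325 281.0
140 238 325 281.5
155 239 324 281.5
170 239 323 281.0
```

View pics/w6b.png

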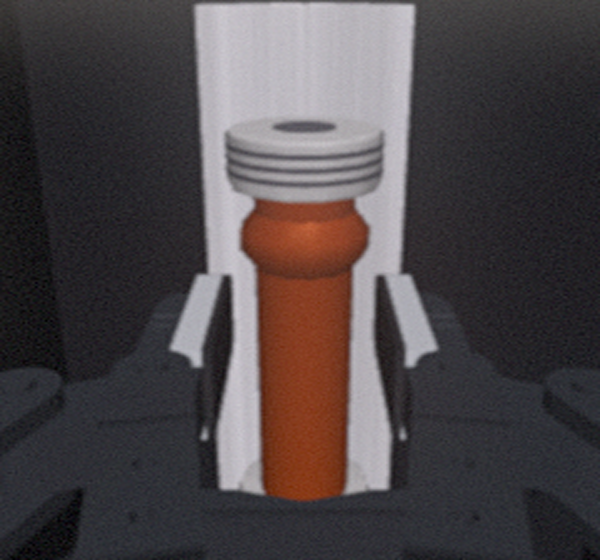

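The tube lies centred in the trough: cap middle column 281.7, trough 281.3. The jaws are open and the force is near zero. I regrip lightly and slide.

```bash
python3 -m crank '[[[0,-0.02,-0.05,0],[0,-0.02,-0.05,0],[0,-0.02,-0.05,0],[0,-0.02,-0.05,0],[0,-0.02,-0.05,0],[0,-0.02,-0.05,0]]]' -1 25; python3 -m crank '[[[-0.5,0,0,0],[-1,0,0,0],[-1.5,0,0,0],[-2,0,0,0],[-2.5,0,0,0],[-3,0,0,0],[-3,0,0,0]]]'
```

```text
clock: 10.22
position: [517.8, -54.3, 119.9]
eef_rot: [0.0, 0.678, 0.735, 0.0]
force: [1.9, -0.2, -0.7]
width: 18.5
clock: 10.8
position: [520.3, -85.9, 119.9]
eef_rot: [0.001, 0.678, 0.735, -0.0]
force: [3.6, -1.8, 1.4]
width: 18.4
```

```bash
python3 -m crank '[[[-0.5,0.02,0,0],[-1,0.03,0,0],[-1.5,0.03,0,0],[-2,0.04,0,0],[-2.5,0.04,0,0],[-3,0.05,0,0],[-3.5,0.05,0,0],[-3.5,0.05,0,0]]]';  python3 -m crank '[[[-0.2,0,0,0],[-0.4,0,0,0],[-0.6,0,0,0],[-0.8,0,0,0],[-0.8,0,0,0]]]'; python3 -c "
from h import *
go([517.1,-54.6,119.7],4.7)"
```

```text
clock: 11.47
position: [523.2, -120.6, 119.8]
eef_rot: [0.0, 0.678, 0.735, -0.0]
force: [1.8, -0.7, 2.1]
width: 18.8
clock: 11.88
position: [523.6, -125.7, 119.8]
eef_rot: [-0.001, 0.677, 0.736, 0.0]
force: [0.1, 5.0, 2.8]
width: 18.6
t 11.88 pos [ 523.6 -125.7  119.8] heading 4.75 tilt [-7.0e-04  1.6e-03 -1.0e+00] F [0.1 5.  2.8] w 18.6
MOVE [7.14, -0.06, 0.02] twist 0.05
```

```bash
for i in 1 2 3; do :; done; python3 -m crank '[[[-0.2,0,0,0],[-0.4,0,0,0],[-0.5,0,0,0],[-0.5,0,0,0]]]'; python3 -m crank '[[[-0.2,0,0,0],[-0.4,0,0,0],[-0.5,0,0,0],[-0.5,0,0,0]]]'; python3 -m crank '[[[-0.1,0,0,0],[-0.2,0,0,0],[-0.2,0,0,0]]]'
```

```text
clock: 12.22
position: [524.1, -130.7, 119.8]
eef_rot: [-0.001, 0.677, 0.736, 0.0]
force: [-0.2, 5.8, 4.0]
width: 18.9
clock: 12.55
position: [524.4, -135.7, 119.7]
eef_rot: [-0.001, 0.677, 0.736, 0.0]
force: [-0.0, 6.2, 4.0]
width: 18.5
clock: 12.8
position: [524.6, -137.6, 119.8]
eef_rot: [-0.001, 0.677, 0.736, 0.0]
force: [0.0, 5.9, 4.2]
width: 18.5
```

```bash
for i in 1 ; do python3 -m crank '[[[-0.05,0,0,0],[-0.1,0,0,0],[-0.1,0,0,0]]]'; python3 -m crank '[[[-0.05,0,0,0],[-0.1,0,0,0],[-0.1,0,0,0]]]'; python3 -m crank '[[[-0.05,0,0,0],[-0.05,0,0,0]]]' ;  python3 -m crank '[[[-0.05,0,0,0],[-0.05,0,0,0]]]' ; done | grep -E "force|position"
```

```text
position: [524.7, -138.4, 119.8]
force: [-0.4, 7.2, 4.8]
position: [524.8, -139.4, 119.8]
force: [-0.3, 6.8, 3.8]
position: [524.8, -139.8, 119.7]
force: [-0.2, 7.6, 3.5]
position: [524.8, -140.3, 119.7]
force: [-0.9, 6.6, 4.0]
```

Run:
```python
from h import *
c=env.camera("wrist")["color"]
cv2.imwrite("pics/w7b.png",cv2.resize(c[120:400,160:400],None,fx=2.5,fy=2,interpolation=cv2.INTER_CUBIC))
```

```text
(no output)
```

View pics/w7b.png

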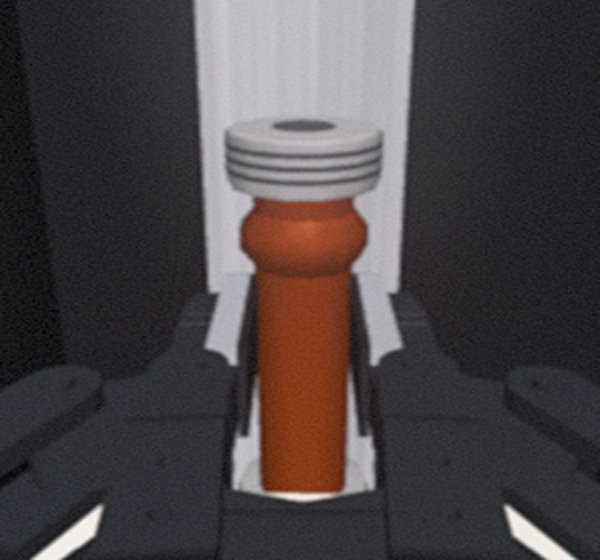

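No slip: the cap sits at the same pixels as before, and the drag is steady at about 7 N. I continue in 0.5 mm steps.

```bash
(python3 -m crank '[[[-0.05,0,0,0],[-0.05,0,0,0]]]'; python3 -m crank '[[[-0.05,0,0,0],[-0.05,0,0,0]]]')| grep -E "force|position"
```

```text
position: [524.9, -140.9, 119.7]
force: [-0.4, 6.6, 5.0]
position: [524.9, -141.5, 119.7]
force: [0.1, 6.5, 4.3]
```

```bash
(python3 -m crank '[[[-0.05,0,0,0],[-0.05,0,0,0]]]')| grep -E "force|position"
```

```text
position: [525.0, -142.1, 119.7]
force: [-0.6, 6.1, 4.2]
```

```bash
(python3 -m crank '[[[-0.05,0,0,0],[-0.05,0,0,0]]]')| grep -E "force|position"
```

```text
position: [525.0, -142.8, 119.7]
force: [0.4, 5.5, 3.8]
```

```bash
(python3 -m crank '[[[-0.05,0,0,0],[-0.05,0,0,0]]]')| grep -E "force|position"
```

```text
position: [525.1, -143.5, 119.8]
force: [0.2, 5.3, 4.5]
```

```bash
(python3 -m crank '[[[-0.05,0,0,0],[-0.05,0,0,0]]]')| grep -E "force|position"
```

```text
position: [525.2, -144.3, 119.8]
force: [-0.3, 4.0, 3.1]
```

```bash
(python3 -m crank '[[[-0.05,0,0,0],[-0.05,0,0,0]]]')| grep -E "force|position"
```

```text
position: [525.2, -145.4, 119.8]
force: [-1.1, 4.2, 3.0]
```

```bash
(python3 -m crank '[[[-0.05,0,0,0],[-0.05,0,0,0]]]')| grep -E "force|position"
```

```text
position: [525.3, -146.1, 119.8]
force: [-0.6, 3.3, 3.4]
```

```bash
(python3 -m crank '[[[-0.05,0,0,0],[-0.05,0,0,0]]]')| grep -E "force|position"
```

```text
position: [525.3, -146.6, 119.7]
force: [-1.3, 3.6, 3.7]
```

```bash
(python3 -m crank '[[[-0.05,0,0,0],[-0.05,0,0,0]]]')| grep -E "force|position"
```

```text
position: [525.4, -147.1, 119.8]
force: [-1.1, 3.7, 5.0]
```

```bash
(python3 -m crank '[[[-0.05,0,0,0],[-0.05,0,0,0]]]')| grep -E "force|position"
```

```text
position: [525.4, -147.6, 119.8]
force: [-1.3, 4.3, 5.2]
```

```bash
(python3 -m crank '[[[-0.05,0,0,0],[-0.05,0,0,0]]]')| grep -E "force|position"
```

```text
position: [525.5, -148.1, 119.8]
force: [-1.3, 3.9, 4.3]
```

```bash
(python3 -m crank '[[[-0.05,0,0,0],[-0.05,0,0,0]]]')| grep -E "force|position"
```

```text
position: [525.5, -148.6, 119.8]
force: [-1.7, 3.6, 4.8]
```

```bash
(python3 -m crank '[[[-0.05,0,0,0],[-0.05,0,0,0]]]')| grep -E "force|position"
```

```text
position: [525.6, -149.1, 119.8]
force: [-1.5, 3.9, 4.3]
```

```bash
(python3 -m crank '[[[-0.05,0,0,0],[-0.05,0,0,0]]]')| grep -E "force|position"
```

```text
position: [525.6, -149.6, 119.8]
force: [-1.2, 4.3, 5.1]
```

```bash
(python3 -m crank '[[[-0.05,0,0,0],[-0.05,0,0,0]]]')| grep -E "force|position"
```

```text
position: [525.7, -150.1, 119.7]
force: [-2.0, 3.6, 4.5]
```

```bash
(python3 -m crank '[[[-0.05,0,0,0],[-0.05,0,0,0]]]')| grep -E "force|position"
```

```text
position: [525.7, -150.5, 119.8]
force: [-2.0, 3.7, 5.6]
```

```bash
(python3 -m crank '[[[-0.05,0,0,0],[-0.05,0,0,0]]]')| grep -E "force|position"
```

```text
position: [525.7, -151.0, 119.7]
force: [-3.9, 4.4, 4.9]
```

```bash
(python3 -m crank '[[[-0.05,0,0,0],[-0.05,0,0,0]]]')| grep -E "force|position"
```

```text
position: [525.8, -151.5, 119.8]
force: [-2.4, 4.1, 4.9]
```

```bash
(python3 -m crank '[[[-0.05,0,0,0],[-0.05,0,0,0]]]')| grep -E "force|position"
```

```text
position: [525.8, -152.0, 119.8]
force: [-2.3, 3.9, 4.6]
```

```bash
(python3 -m crank '[[[-0.05,-0.02,0,0],[-0.05,-0.02,0,0]]]')| grep -E "force|position"
```

```text
position: [525.8, -152.8, 119.8]
force: [-1.3, 4.6, 3.9]
```

```bash
(python3 -m crank '[[[-0.05,0,0,0],[-0.05,0,0,0]]]')| grep -E "force|position"
```

```text
position: [525.9, -153.2, 119.8]
force: [-1.4, 3.3, 4.4]
```

```bash
(python3 -m crank '[[[-0.05,0,0,0],[-0.05,0,0,0]]]')| grep -E "force|position"
```

```text
position: [525.9, -153.7, 119.8]
force: [-2.1, 3.7, 2.5]
```

```bash
(python3 -m crank '[[[-0.05,0,0,0],[-0.05,0,0,0]]]')| grep -E "force|position"
```

```text
position: [526.0, -154.2, 119.8]
force: [-0.2, 3.8, 2.6]
```

```bash
(python3 -m crank '[[[-0.05,0,0,0],[-0.05,0,0,0]]]')| grep -E "force|position"
```

```text
position: [526.0, -154.7, 119.8]
force: [-1.2, 3.2, 2.3]
```

```bash
(python3 -m crank '[[[-0.05,0,0,0],[-0.05,0,0,0]]]')| grep -E "force|position"
```

```text
position: [526.0, -155.2, 119.8]
force: [0.2, 2.9, 2.5]
```

Run:
```python
from h import *
c=env.camera("wrist")["color"]
cv2.imwrite("pics/w8b.png",cv2.resize(c[120:400,160:400],None,fx=2.5,fy=2,interpolation=cv2.INTER_CUBIC))
```

```text
(no output)
```

View pics/w8b.png

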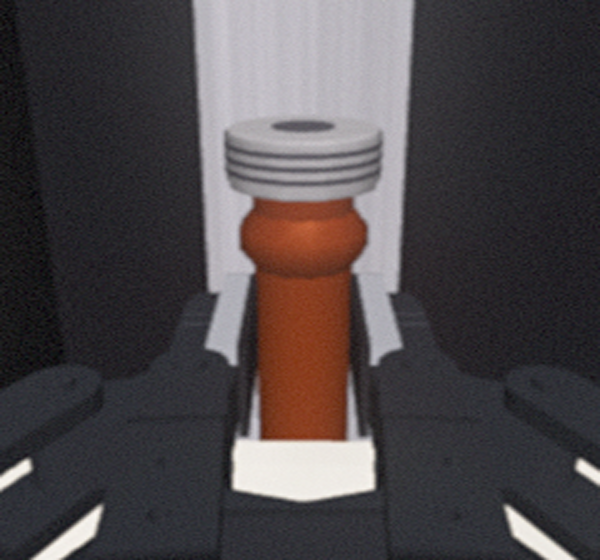

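No slip. The tube is still moving freely and the hood edge is now visible near row 438 of the crop. Continuing.

```bash
(python3 -m crank '[[[-0.05,0,0,0],[-0.05,0,0,0]]]')| grep -E "force|position"
```

```text
position: [526.1, -155.5, 119.8]
force: [-1.1, 3.6, 2.5]
```

```bash
(python3 -m crank '[[[-0.05,0,0,0],[-0.05,0,0,0]]]')| grep -E "force|position"
```

```text
position: [526.1, -155.5, 119.8]
force: [-1.0, 5.6, 3.8]
```

The position has stopped at −155.5 and the force is rising above the drag, so this is the stop. One more small press.

```bash
(python3 -m crank '[[[-0.04,0,0,0],[-0.04,0,0,0],[-0.04,0,0,0]]]')| grep -E "force|position"
```

```text
position: [526.1, -155.6, 119.8]
force: [-0.2, 5.1, 3.1]
```

```bash
(python3 -m crank '[[[-0.05,0,0,0],[-0.05,0,0,0],[-0.05,0,0,0]]]')| grep -E "force|position"
```

```text
position: [526.1, -155.6, 119.8]
force: [-1.2, 6.3, 4.4]
```

```bash
(python3 -m crank '[[[-0.05,0,0,0],[-0.05,0,0,0],[-0.05,0,0,0]]]')| grep -E "force|position"
```

```text
position: [526.1, -155.6, 119.8]
force: [-1.4, 8.0, 3.6]
```

```bash
(python3 -m crank '[[[-0.03,0,0,0],[-0.03,0,0,0],[-0.03,0,0,0],[-0.03,0,0,0]]]')| grep -E "force|position"
python3 - <<'E'
from h import *
c=env.camera("wrist")["color"]
cv2.imwrite("pics/w9b.png",cv2.resize(c[120:400,160:400],None,fx=2.5,fy=2,interpolation=cv2.INTER_CUBIC))
E
```

```text
position: [526.1, -155.6, 119.8]
force: [-1.9, 8.4, 5.4]
```

View pics/w9b.png

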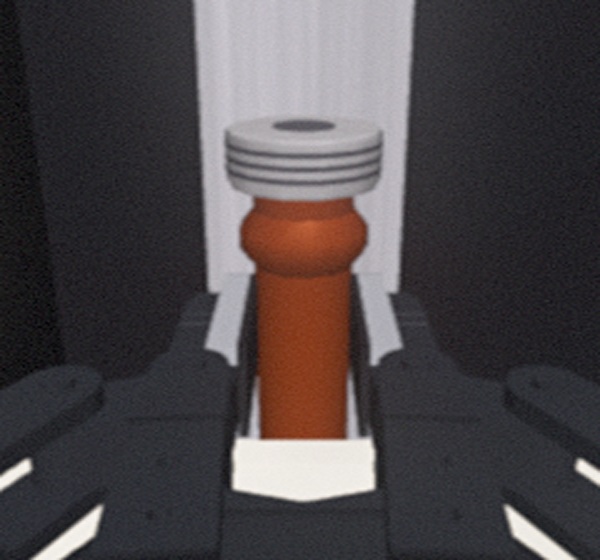

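Run:
```python
from h import *
c=env.camera("wrist");H=c["hand_eye"]
for z in (-15.2,-13):
  for r in (337,339,341):
    d=H[:3,:3]@np.linalg.solve(c["camera_matrix"],[281,r,1]);k=(z-H[2,3])/d[2];print(z,r,(H[:3,3]+k*d).round(1))
# pad far edge (+x) check: predicted pixel of pad corner x=+11,z~0 at y=9
T=np.linalg.inv(H)
for x in (11,14):
  for z in (-15,3,20):
    q=c["camera_matrix"]@(T@[x,12,z,1])[:3];print(x,z,(q[:2]/q[2]).round(1))
cv2.imwrite("pics/w10.png",cv2.resize(c["color"][220:420,180:380],None,fx=4,fy=3,interpolation=cv2.INTER_CUBIC))
```

```text
-15.2 337 [ -7.9   0.4 -15.2]
-15.2 339 [ -8.9   0.4 -15.2]
-15.2 341 [-10.    0.4 -15.2]
-13 337 [ -9.8   0.4 -13. ]
-13 339 [-10.8   0.4 -13. ]
-13 341 [-11.9   0.4 -13. ]
11 -15 [309.9 297.7]
11 3 [306.3 274.9]
11 20 [303.6 258.1]
14 -15 [310.1 291.2]
14 3 [306.5 269.1]
14 20 [303.8 252.7]
```

View pics/w10.png

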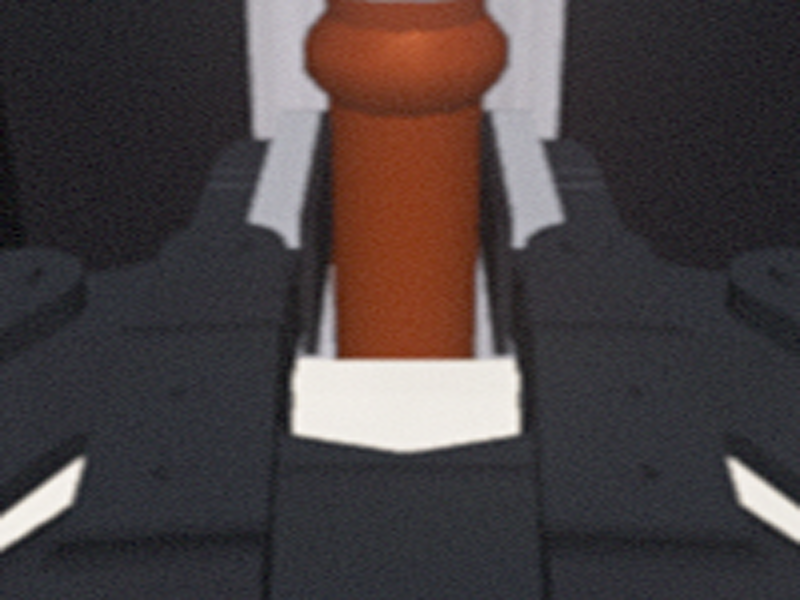

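The press could in principle be the fingers on the hood edge: the edge computes to about 15 mm ahead of the grip and the pads reach 11 mm. To rule that out I release, regrip on the bulge 22 mm further back, and probe again.

```bash
(python3 -m crank '[[[0.05,0,0,0],[0.05,0,0,0],[0.05,0,0,0],[0.05,0,0,0],[0.05,0,0,0]]]' -0.2;  python3 -m crank '[[[0.7,0,0,0],[1.5,0,0,0],[2.25,0,0,0],[2.25,0,0,0],[2.25,0,0,0],[2.25,0,0,0]]]')| grep -E "clock|force|position|width"
python3 - <<'E'
from h import *
s=env.get_state();c=env.camera("wrist")
cv2.imwrite("pics/w11.png",c["color"])
T=np.eye(4);T[:3,:3]=rot(s);T[:3,3]=s["position"];c["T"]=T@c["hand_eye"]
print(s["position"].round(1),s["force"].round(1))
T=np.linalg.inv(c["hand_eye"])
for x in (27.5,37.5-10):
    q=c["camera_matrix"]@(T@[x,0,18.5,1])[:3];print((q[:2]/q[2]).round(1))
E
```

```text
clock: 20.0
position: [526.0, -157.9, 119.7]
force: [-0.1, -0.3, -0.2]
width: 34.5
clock: 20.5
position: [524.4, -134.7, 119.9]
force: [0.7, -0.5, 0.4]
width: 34.3
[ 524.4 -134.7  119.9] [ 0.7 -0.5  0.4]
[280.1 229. ]
[280.1 229. ]
```

View pics/w11.png

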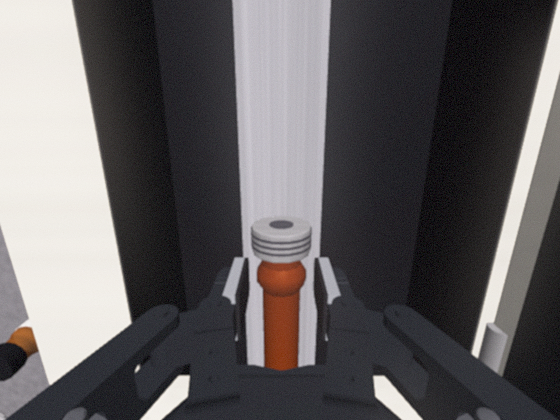

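When the jaws opened, the tool sprang 2.3 mm further to y = −157.9 with no force, so the fingers had not been on the hood. The tube's end is still at y = −105.2 (hole at pixel (281,224)), so it stayed put. That confirms the stop and makes a second press unnecessary. I retract and measure the lid angle.

```bash
(python3 -m crank '[[[0,0,0,0],[0,0,-0.5,0],[0,0,-2,0],[0,0,-5,0],[0,0,-9,0],[0,0,-13,0],[0,0,-17,0],[0,0,-21,0],[0,0,-24,0],[0,0,-24,0]]]' 0.0)| grep -E "clock|force|position|width"
python3 - <<'E'
from h import *
p=[535.7,-97.2,.082]
C=cams();c=C["top"]
# predicted edge corners (outer face) for angles vs first picture crop coordinates
for a in (1.55,1.6,1.65,1.7,1.75,1.8):
    L=[(72-150*np.cos(a)+k*np.sin(a),y,135+150*np.sin(a)+k*np.cos(a)) for k in(0,7) for y in (132,-82)]
    print(a,((proj(c,loc(p,L))-[235,140])*4).round(0).tolist(),"scene",((proj(C["scene"],loc(p,L))-[140,170])*4).round(0).tolist())
cv2.imwrite("pics/top5.png",C["top"]["color"]);cv2.imwrite("pics/scene5.png",cv2.resize(C["scene"]["color"][120:280,120:330],None,fx=3.5,fy=3.5))
go([0,0,0],4.7)
print(loc(p,[(72,25,135)]))
E
```

```text
clock: 21.38
position: [526.6, -134.7, 367.0]
force: [-0.4, -0.3, -0.1]
width: 42.5
1.55 [[212.0, 60.0], [563.0, 57.0], [212.0, 49.0], [562.0, 46.0]] scene [[544.0, 127.0], [210.0, 132.0], [544.0, 137.0], [209.0, 141.0]]
1.6 [[212.0, 48.0], [562.0, 46.0], [212.0, 38.0], [561.0, 35.0]] scene [[544.0, 137.0], [209.0, 142.0], [544.0, 147.0], [209.0, 151.0]]
1.65 [[212.0, 37.0], [561.0, 34.0], [212.0, 26.0], [561.0, 24.0]] scene [[544.0, 148.0], [209.0, 152.0], [545.0, 158.0], [208.0, 162.0]]
1.7 [[212.0, 26.0], [560.0, 23.0], [212.0, 15.0], [560.0, 13.0]] scene [[545.0, 158.0], [208.0, 163.0], [545.0, 169.0], [207.0, 173.0]]
1.75 [[212.0, 15.0], [560.0, 12.0], [211.0, 5.0], [559.0, 2.0]] scene [[545.0, 169.0], [207.0, 174.0], [545.0, 180.0], [207.0, 184.0]]
1.8 [[211.0, 4.0], [559.0, 1.0], [211.0, -5.0], [558.0, -8.0]] scene [[545.0, 181.0], [207.0, 185.0], [545.0, 191.0], [206.0, 195.0]]
t 21.48 pos [ 524.7 -134.9  361.3] heading 4.65 tilt [ 0.0027 -0.0012 -1.    ] F [-0.2 -0.3 -0.4] w 42.9
MOVE [17.75, -51.29, 35.97] twist -0.05
[[605.4103682  -66.38661711 135.        ]]
```

View pics/scene5.png

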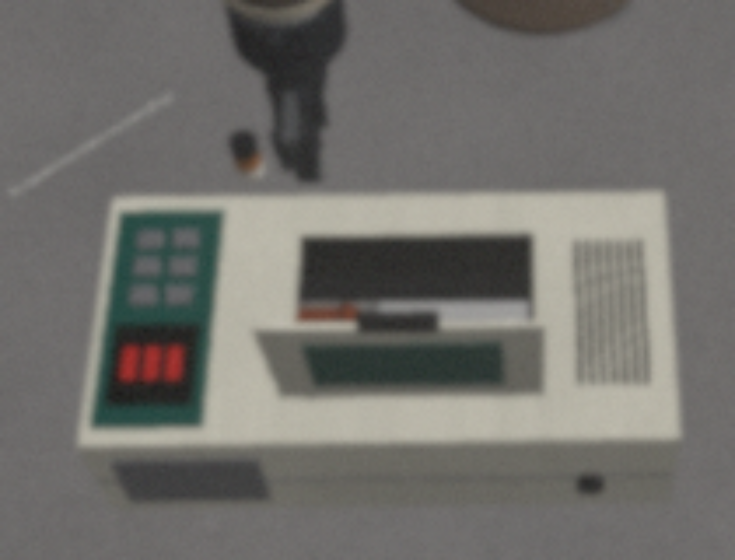

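The tube body is visible in the chamber at crop (330,313) and runs under the hood. The lid angle is about 1.72 rad. I move over and behind the lid with the fingers shut.

Run:
```python
from h import *
p=[535.7,-97.2,.082]
t=loc(p,[(136,25,361)])[0];print(t);go(t,4.7)
for a in (1.72,1.4,1.1,.8,.5,.25,0):
    r=132;X=72-r*np.cos(a)+7*np.sin(a)+15;Z=135+r*np.sin(a)+7*np.cos(a)+22;print(a,round(X-136,1),round(Z,1))
```

```text
[669.19532074 -61.14449639 361.        ]
t 21.48 pos [ 524.7 -134.9  361.3] heading 4.65 tilt [ 0.0027 -0.0012 -1.    ] F [-0.2 -0.3 -0.4] w 42.9
MOVE [6.18, 15.0, 0.06] twist -0.05
1.72 -22.5 286.5
1.4 -64.5 288.3
1.1 -102.6 277.8
0.8 -135.9 256.6
0.5 -161.5 226.4
0.25 -175.2 196.4
0 -181.0 164.0
```

```bash
(python3 -m crank '[[[1.5,3.5,0,0],[3,7,0,0],[4.5,10.5,0,0],[6.2,14,0,0],[6.2,15,0,0],[6.2,15,0,0],[6.2,15,0,0]]]' -1 40; python3 -m crank '[[[0,0,3,0],[0,0,6,0],[0,0,7,0],[0,0,7,0],[0,0,7,0]]]')| grep -E "clock|force|position|width";python3 - <<'E'
from h import *
C=cams()
cv2.imwrite("pics/s6.png",np.hstack([cv2.resize(C["scene"]["color"][120:280,120:320],None,fx=2,fy=2),cv2.resize(C["top"]["color"][100:260,230:430],None,fx=2,fy=2)]))
go([669,-61,291],4.7)
E
```

```text
clock: 22.07
position: [668.4, -60.5, 357.4]
force: [0.6, -0.9, -0.9]
width: -0.2
clock: 22.48
position: [668.3, -61.7, 290.4]
force: [0.3, 0.4, -0.0]
width: -0.2
t 22.58 pos [669.3 -61.  291.9] heading 4.64 tilt [ 2.7e-03 -2.0e-04 -1.0e+00] F [ 0.4 -1.  -0.5] w -0.2
MOVE [0.01, -0.03, 0.09] twist -0.06
```

View pics/s6.png

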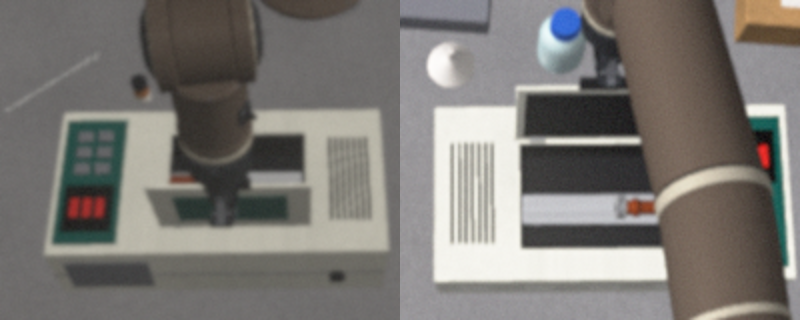

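The fingers are behind the lid (right half, about (605,75)). Now I push it over along the arc.

```bash
(python3 -m crank '[[[0,-1.2,0.3,0],[0,-2.2,0.4,0],[0,-3.5,0.4,0],[0,-5,0.3,0],[0,-6.4,0.3,0],[0,-7.8,0.6,0],[0,-9.1,1,0],[0,-10.3,1.4,0],[0,-11.5,2.1,0],[0,-12.5,2.8,0],[0,-13.6,3.5,0],[0,-13.6,3.5,0]]]')| grep -E "clock|force|position|width";python3 - <<'E'
from h import *
C=cams()
cv2.imwrite("pics/s7.png",np.hstack([cv2.resize(C["scene"]["color"][120:280,120:320],None,fx=2,fy=2),cv2.resize(C["top"]["color"][100:260,230:430],None,fx=2,fy=2)]))
p=[535.7,-97.2,.082]
go(loc(p,[(136-161.5,25,226)])[0],4.7)
go(loc(p,[(136-181,25,163)])[0],4.7)
E
```

```text
clock: 23.58
position: [532.2, -72.1, 255.7]
force: [0.2, -0.1, -0.2]
width: -0.2
t 23.68 pos [533.9 -72.  256.3] heading 4.66 tilt [ 2.2e-03 -9.0e-04 -1.0e+00] F [ 0.8 -0.3  0.3] w -0.1
MOVE [-0.03, -2.59, 3.03] twist -0.04
t 23.68 pos [533.9 -72.  256.3] heading 4.66 tilt [ 2.2e-03 -9.0e-04 -1.0e+00] F [ 0.8 -0.3  0.3] w -0.1
MOVE [-0.02, -4.55, 9.32] twist -0.04
```

View pics/s7.png

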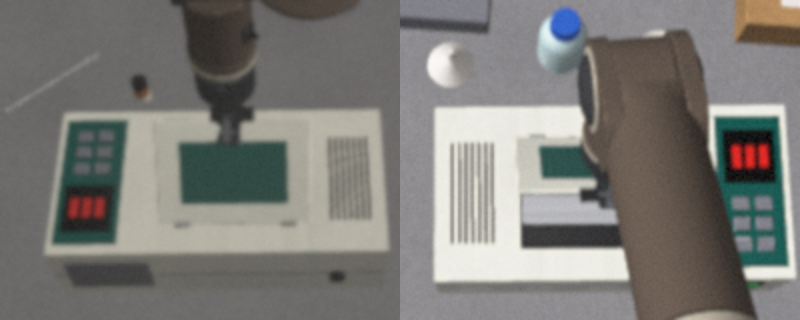

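The lid is following and stands about halfway. I continue down.

```bash
(python3 -m crank '[[[0,-0.9,1,0],[0,-1.8,2,0],[0,-2.6,3,0],[0,-3.2,4,0],[0,-3.6,5,0],[0,-3.9,6,0],[0,-4.2,7,0],[0,-4.4,8,0],[0,-4.5,8.6,0],[0,-4.5,8.9,0],[0,-4.5,8.9,0]]]')| grep -E "clock|force|position|width"; (python3 -m crank '[[[0,0,0.2,0],[0,0,0.4,0],[0,0,0.4,0]]]')| grep -E "clock|force|position|width"
```

```text
clock: 24.6
position: [488.0, -75.4, 164.9]
force: [0.5, 0.1, 0.0]
width: -0.1
clock: 24.85
position: [488.8, -75.4, 163.9]
force: [-8.3, -0.4, 21.1]
width: -0.1
```

```bash
(python3 -m crank '[[[0,0,-2,0],[0,0,-6,0],[0,0,-10,0],[0,-3,-14,0],[0,-7,-17,0],[0,-11,-17,0],[0,-14,-17,0],[0,-14,-17,0],[0,-14,-17,0]]]')| grep -E "clock|force|position|width";python3 - <<'E'
from h import *
C=cams()
cv2.imwrite("pics/s8.png",np.hstack([cv2.resize(C["scene"]["color"][150:290,120:320],None,fx=2,fy=2),cv2.resize(C["top"]["color"][120:260,230:430],None,fx=2,fy=2)]))
cv2.imwrite("pics/t8.png",C["top"]["color"])
cv2.imwrite("pics/s8c.png",cv2.resize(C["scene"]["color"][170:265,140:320],None,fx=4,fy=4,interpolation=cv2.INTER_CUBIC))
p=[535.7,-97.2,.082]
for a in (0,.04,.1):
    L=[(72-150*np.cos(a)+7*np.sin(a),y,135+150*np.sin(a)+7*np.cos(a)) for y in (132,-82)]
    print(a,((proj(C["scene"],loc(p,L))-[140,170])*4).round(1).tolist())
E
```

```text
clock: 25.6
position: [347.6, -87.4, 332.9]
force: [0.3, 0.2, 0.1]
width: -0.2
0 [[538.6, 60.6], [252.8, 64.0]]
0.04 [[538.7, 56.6], [251.7, 60.0]]
0.1 [[538.8, 51.1], [250.1, 54.4]]
```

View pics/s8.png

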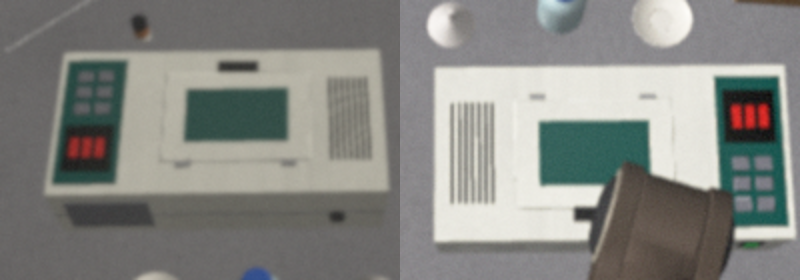

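View pics/s8c.png

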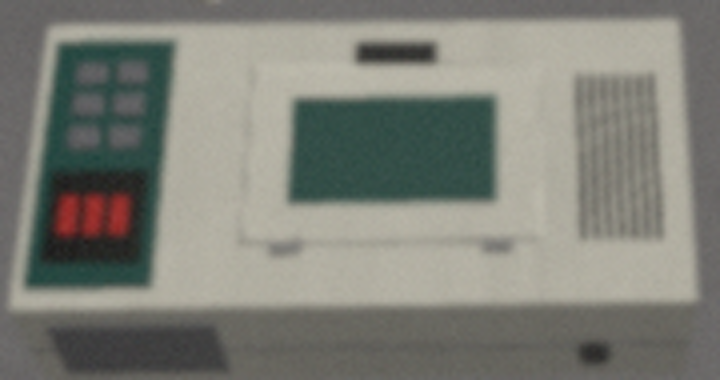

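View pics/t8.png

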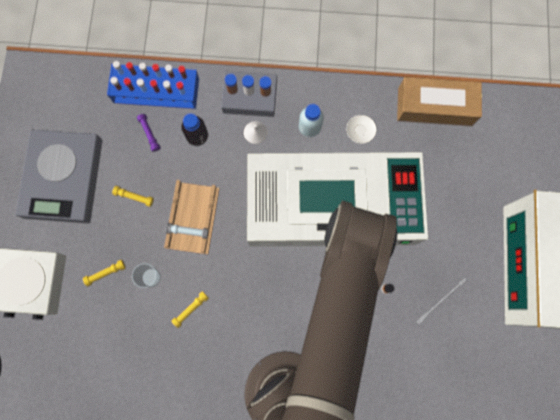

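In the scene view the lid edge is at crop row 64, where 62 is predicted for closed and 58 for 0.04 rad. The fingers met a firm 21 N at about 142 mm height. The clear tube, bottles, beaker and the rest are at their first pixels, and the arm is clear. Handing in.

```bash
python3 -c "
from workcell import env
print(env.hand_in())"
```

```text
the job is handed in; nothing more can be done
None
```

The amber tube is home against the end stop and the chamber lid is closed. I handed the job in after about 26 s; no verdict is reported.

- **Laying and sliding:** I took the amber tube from the stand, laid it in the trough with the bulge towards +y, let it centre, regripped it at 25 N and slid it in. The drag was 4–8 N under the hold-down.
- **Finding the stop:** The tube stopped about 5 mm beyond the middle of the stop's range. The total push rose from about 3.5 N to 8.4 N, which puts an estimated 5 N on the stop. This is the wrist force less the drag, not a direct measurement.
- **Checking the stop:** The stop could have been mistaken for the fingers meeting the hood. On release the gripper sprang 2.3 mm further with no force, so the fingers were not on the hood. The wrist picture showed the tube's end unmoved to within about 1 mm after release. I did not press a second time.
- **Lid:** I pushed it shut with closed fingers. They met a firm 21 N at 142 mm height, the closed level. The last scene picture puts its edge at row 64, against 62 predicted for closed and 58 for 0.04 rad.
- **Bystanders:** The clear tube and the rest showed no visible movement in the last top picture.
- **What disagreed:** Pose readings were noisy by 1–2 mm while the arm moved, and one sideways alignment over the trough needed a second 2 mm correction. The tube could not be seen after the lid closed.

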